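# Put the matches away under the tray's sliding cover

### The job

Put the box of matches away in the covered bay of the wooden desk tray: slide the thin, handleless cover back over the other bay, lay the match box flat in the bay that this uncovers, and slide the cover fully shut over it again. The cover can only be moved by pressing a fingertip on its flat top and dragging; press gently, because the thin sheet is a little warped and a hard push would spring it out of its grooves. Leave the other things on the desk and in the tray where they are.

Things in the scene. Friction and masses are not known exactly. Their poses are not given: they have to be found in the camera images.
- tray: Light-wood desk tray 266 (its y) x 162 (x) x 44 mm high, walls 8 mm; fixed. Origin: centre of its underside, z up. Floor 8 mm above the desk; a 6 mm divider (top 34 mm up) splits the inside into two bays, each 122 (y) x 146 mm (x). A flat cover runs along y in grooves of the long walls. It closes the +y bay; the open -y bay holds a pen and an eraser.
- bay (a point): Centre of the floor of the bay at the tray's +y end, the one the cover closes: 8 mm above the desk, 64 mm from the tray's origin along the tray's +y; axes as the tray's.
- cover (a joint): How far the cover is slid, m: 0 = fully shut against the end wall over the +y bay, growing as it moves towards the tray's -y end; 0.124 = against the other end wall, +y bay quite open. It starts shut or up to 8 mm ajar. It takes about 3.5 N along the groove (4 N at 150 mm/s) to move and stays where it is left.
- cover_mid (a point): Nominal centre of the cover's top, 41.6 mm above the desk, moves with it; axes as the tray's. Plain hard plywood sheet, no knob or notch, 126 (y) x 146 (x) x 3.8 mm, 2.4 mm below the rim. It is warped: its real top lies up to 2 mm above or below this point, so touch down slowly. A fingertip pressed with under 8 N tends to slip on it. Pressed with over 20 N it springs out of its grooves.
- match_box: Box of matches, 36 mm (its x axis) x 53 mm (its y axis) x 15 mm high, about 20 g, lying flat on the desk to the left of the tray. Origin: centre of its underside, z up. It can be gripped across the 36 mm.
- candle_jar: Lidless candle in a glass jar, 101 mm across, 78 mm high, standing behind the match box. Origin: centre of its underside. Not to be moved.
- pot_cup: Dark stoneware pen cup, 76 mm across, 88 mm high, behind the tray. Origin: centre of its underside. Not to be moved.
- pen_1: Black click pen, 133 mm long (its y axis), 11 mm thick, lying crosswise in the tray's -y bay. Origin: middle of its underside. Stays in that bay.
- eraser: Eraser, 22 x 52 x 12 mm, lying in the tray's -y bay. Origin: centre of its underside. Stays in that bay.
Mind the look-alikes: they are no part of the job. Of the things that look like the match_box, the middle-sized one is meant.

How it is judged:
By the outcome, as a careful person would: the job done as asked, in the order asked, and still so for the second after the job is handed in, with the robot touching nothing.
It also fails if it takes over 72 s, if anything falls off the work surface, if the arm or the gripper's body presses on something with over 40 N, if the wrist force passes 120 N, or if a joint passes its speed limit or range.

### The arm

A 6-joint arm with a two-finger parallel gripper is mounted at the origin on the work surface; the furniture and walls round the work are solid. World frame = base frame: x ahead of the robot, y to its left, z up, the work surface at z = 0. Lengths are in m, angles in rad, forces in N, time in s.
With the tool pointing down it reaches from about 0.325 to 0.925 m from the base axis. Payload 3.1 kg.
Tool frame: the origin (TCP) lies on the front face of the gripper's body, between the roots of the fingers; the fingertips stand 73 mm ahead of it and the grasp point (between the pads) lies 54 mm ahead of it; z points along the fingers, y is the line along which they close (so a half turn about z gives the same grasp; the last joint's range is limited). The gripper opens to 85 mm and grips with 20 to 120 N. Pads are 22 mm wide; open, the fingers measure 114 mm over their backs; the gripper's body (76 mm by 85 mm) begins 54 mm behind the grasp point. The pads swing forward as they close: fully open they stand 13 mm farther back than shut.
Start: joints at [1.226, 0.217, 1.613, -0, 1.311, -0.112], TCP at [0.144, 0.608, 0.304] pointing down, gripper open.
Joint ranges: [-2.75, 2.75], [-0.78, 2.1], [0.31, 2.55], [-1.13, 4.27], [0.13, 2.63], [-2.58, 2.58]. Speed limits (rad/s): [2.79, 2.79, 3.14, 3.14, 3.14, 3.14].

### API

Orientations are given as a unit quaternion [w, x, y, z].
In Python, from bench import robot gives the robot as it stands. The module is installed in compiled form; this text tells all that it offers.
- The arm moves only by the tool send_rows, never from a script. Its argument "moves" is a list of rows, each an object with "offset": the shift along the tool's x, y, z in m, a list of three; "dr": the turn, a rotation vector about the tool's x, y, z in rad, a list of three; "fingers": the finger opening in m, from 0 to 0.0854. In form: [{"offset": [x, y, z], "dr": [rx, ry, rz], "fingers": fingers}, ...]. A call has 1 to 10 rows; each row shifts and turns the commanded pose from where the row before left it, along the tool's axes as they then stand; what a row does not reach is not made up. A row lasts 1/12 s, in which the tool goes at most 41.7 mm and 7.16 degrees, less where a joint would pass 70% of its speed; a pose out of reach is approached as far as the arm can. A call with a gripper value outside its range is refused whole. The fingers move at their own pace and stop on an object; "squeeze" is the grip in N (left out, the last holds). Time passes only in rows, so rows that do not move let the fingers close. It gives the time, the measured TCP pose, the force, the opening and the grip force at its end, in the units of the state.
- robot.sense(): the state, without advancing time (a new reading comes with each control period).
- robot.grab_frame(name): name is "side" or "top" or "wrist"; returns a dict with "frame" (400x640x3 uint8, red, green, blue), "depth" (400x640 float32, m along the optical axis (not along the pixel's ray), 0 where there is no reading), "fx", "fy", "cx", "cy" (pixels), "camera_from_world" (4x4, takes a point from world to camera coordinates). Camera axes: x right, y up, looking along -z (the intrinsics and any distortion apply to the point x, -y, -z); pixel columns grow to the right and rows downward; lengths in m; the calibration is good to about 2 mm. The wrist camera is an equidistant fisheye: a pixel r from the principal point sees the ray r / f radians off the axis. A picture is of the moment at which its call begins.
- robot.close_job(): hands the job in; it is judged then, once.
Trained networks look in the newest picture that a camera, given by its name, has taken for a name from the list of things; names that differ only in an ending like _2 or _b are one class to them, and where a whole thing is asked for, a point or a joint stands for the part that bears it (a point fixed in the world has none). Each returns a list of dicts, best first, with "confidence" (0 to 1); they miss things now and then, are a little off and sometimes report something else, mostly with a low value. They report only what shows in the picture. A call takes as long as a camera call. They do not tell look-alikes from the thing itself.
- robot.regions_of(camera, target): "pixels" (400x640 bool, what is visible of it) and "box" ([left, top, right, bottom] as shares, 0 to 1, of the picture: columns of its width, rows of its height, round what is visible of it).
- robot.place_of(camera, target): "point" ([row, column] as shares, 0 to 1, of the picture: columns of its width, rows of its height: a listed point, or the origin of a listed thing).
The state is a dict: "t": time; "joint_positions": joint angles; "joint_velocities": joint speeds; "effort": joint torques, N m; "tcp_pos": TCP position; "eef_rot": TCP orientation; "force": force on the tool from outside, world axes, zero at the start; "moment": the same for the moment, N m; "width": finger opening in m; "grip_force": force on a finger pad.
Only numpy, scipy, OpenCV 4.12 (cv2) and the standard library are available. Lean on these libraries where they do the work, as an engineer would, in place of code of your own. Each camera call takes 0.05 s, during which the arm holds its last target. There are 200 camera calls.

## Working session

There is one attempt and no reset: what is moved stays moved. The work goes in short steps, Python scripts to look and compute and a tool call to move; the robot and the scene stay as the last step left them, time stands still between calls to the robot, and variables do not carry over. Pictures are saved under pics/ and viewed, at most 10 in all, crops included, and the job is handed in when it is done.

Besides the shell and the picture viewer there is one more tool, called after "Call:" as name(argument=value, ...) on one line, values as JSON. send_rows: Moves the arm, as the interface text tells. Its arguments: {"type":"object","properties":{"moves":{"type":"array","items":{"type":"object","properties":{"offset":{"type":"array","items":{"type":"number"}},"dr":{"type":"array","items":{"type":"number"}},"fingers":{"type":"number"}}}},"squeeze":{"type":"number"}},"required":["moves"]}

```bash
mkdir -p pics
cat > h.py <<'E'
import numpy as np, cv2
from bench import robot
def cloud(f):
    d=f["depth"]; v,u=np.mgrid[0:400,0:640]
    pc=np.stack([(u-f["cx"])/f["fx"]*d,-(v-f["cy"])/f["fy"]*d,-d],-1)
    T=np.linalg.inv(f["camera_from_world"])
    return pc@T[:3,:3].T+T[:3,3]
def save(f,n): cv2.imwrite("pics/"+n,f["frame"][...,::-1])
E
python3 - <<'E'
from h import *
s=robot.sense(); print(s["tcp_pos"],s["eef_rot"],s["force"],s["width"])
ims=[]
for c in ["top","side"]:
    f=robot.grab_frame(c); P=cloud(f); ims.append(f["frame"])
    print(c, np.linalg.inv(f["camera_from_world"])[:3,3].round(3), f["fx"])
    np.savez(c+".npz",P=P,frame=f["frame"],d=f["depth"])
    for t in ["tray","cover_mid","match_box","candle_jar","pot_cup","pen_1","eraser"]:
        for r in robot.regions_of(c,t):
            m=r["pixels"]&(f["depth"]>0); q=P[m]
            if len(q)==0: continue
            top=q[q[:,2]>np.percentile(q[:,2],95)-0.006]
            rect=cv2.minAreaRect((top[:,:2]*1000).astype(np.float32))
            print(t,round(r["confidence"],2),"px",np.round(np.array(r["box"])*[640,400,640,400]),"ztop",np.percentile(q[:,2],95).round(3),"rect mm",np.round(rect[0],1),np.round(rect[1],1),round(rect[2],1))
cv2.imwrite("pics/a.png",ims[0][...,::-1]);cv2.imwrite("pics/b.png",ims[1][...,::-1])
E
```

```text
[0.14392925 0.60752815 0.30252178] [-2.83825391e-04  1.16132130e-01  9.93232986e-01 -1.21777655e-03] [-0.32170713  0.24999849 -0.18758516] 0.085272722111883
top [0.441 0.02  0.934] 492.1277877310381
tray 0.64 px [300. 164. 462. 282.] ztop 0.044 rect mm [536.3 -73.8] [162.2 266.2] 12.6
cover_mid 0.59 px [309. 184. 394. 278.] ztop 0.043 rect mm [522.1 -13.3] [147.2 126.2] 12.8
match_box 0.82 px [249. 255. 267. 270.] ztop 0.011 rect mm [463.3 152.2] [35.2 24.1] 84.9
match_box 0.74 px [344. 310. 389. 352.] ztop 0.022 rect mm [345.3 -47.1] [50.3 72.1] 24.0
candle_jar 0.85 px [204. 102. 264. 163.] ztop 0.077 rect mm [703.  199.6] [92.3 93. ] 0.7
pot_cup 0.72 px [309.  68. 348. 122.] ztop 0.086 rect mm [778.4  24.1] [75.  75.1] 87.1
pen_1 0.79 px [425. 179. 443. 243.] ztop 0.019 rect mm [ 564.1 -172.9] [122.7  10.5] 13.4
eraser 0.35 px [308. 184. 394. 277.] ztop 0.043 rect mm [523.  -13.5] [148.2 127.1] 11.9
side [-0.045 -0.373  0.805] 518.742277926823
tray 0.83 px [274. 201. 432. 313.] ztop 0.047 rect mm [534.5 -74. ] [167.8 266. ] 12.6
cover_mid 0.95 px [279. 208. 367. 280.] ztop 0.046 rect mm [521.7 -13.5] [148.1 126.6] 12.4
match_box 0.96 px [199. 208. 220. 230.] ztop 0.019 rect mm [462.4 238.7] [59.2 36.4] 59.1
match_box 0.84 px [262. 309. 307. 339.] ztop 0.024 rect mm [342.4 -48.8] [50.7 72.2] 22.8
match_box 0.47 px [228. 222. 248. 244.] ztop 0.014 rect mm [460.1 151.1] [37.8 25.9] 85.9
candle_jar 0.82 px [269. 129. 313. 179.] ztop 0.079 rect mm [698.9 199.3] [94.1 91.4] 34.2
pot_cup 0.88 px [351. 132. 390. 185.] ztop 0.09 rect mm [777.   23.5] [76.9 75.2] 5.0
pen_1 0.54 px [395. 248. 413. 295.] ztop 0.022 rect mm [ 559.9 -174.3] [109.4  10.1] 13.6
pen_1 0.29 px [267. 130. 310. 179.] ztop 0.079 rect mm [697.3 197.3] [89.  89.3] 83.7
eraser 0.78 px [361. 262. 379. 286.] ztop 0.024 rect mm [ 515.2 -123.2] [53.3 21.3] 13.3
```

View pics/a.png

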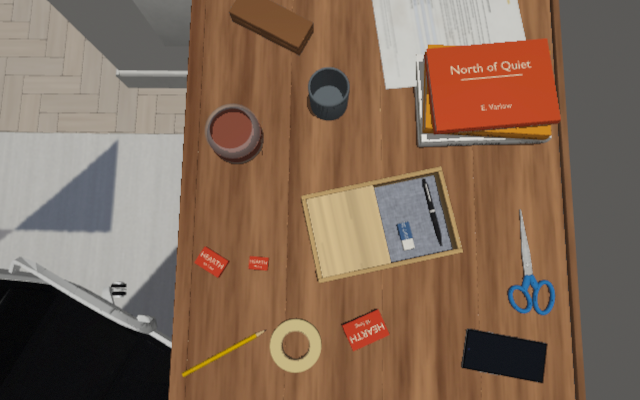

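View pics/b.png

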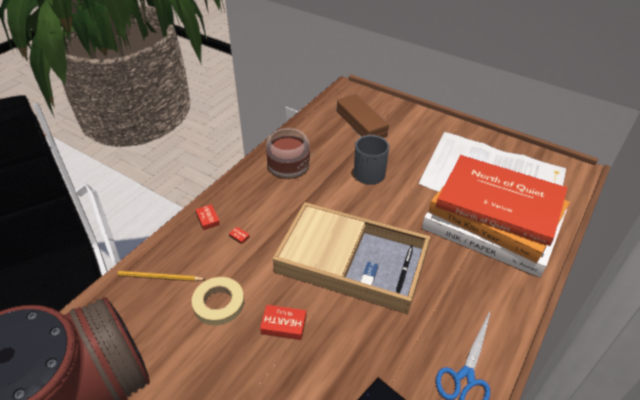

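Top view: the tray is at about (381,223), with its cover on the left. The three red boxes are at (212,262), (258,263) and (365,329). The left one is the middle-sized match box, and the jar and cup stand clear behind. Next I'll measure that box and the route to the cover.

```bash
cat >> h.py <<'E'
from scipy.spatial.transform import Rotation as R
def go(target, yawdeg):
    "target TCP world pos, yaw of tool y in world deg (mod 180); tool down. Prints offsets in present tool axes & dr z"
    s=robot.sense(); q=s["eef_rot"]; M=R.from_quat([q[1],q[2],q[3],q[0]]).as_matrix()
    y=M[:,1]; cur=np.degrees(np.arctan2(y[1],y[0])); d=(yawdeg-cur+90)%180-90
    Y=np.radians(cur+d); Mt=np.column_stack([np.cross([np.cos(Y),np.sin(Y),0],[0,0,-1]),[np.cos(Y),np.sin(Y),0],[0,0,-1]])
    print("t",round(s["t"],2),"tcp",s["tcp_pos"].round(4) if hasattr(s["tcp_pos"],'round') else s["tcp_pos"],"F",np.round(s["force"],1),"w",round(s["width"],4),"j6",round(s["joint_positions"][5],2))
    dw=np.array(target)-s["tcp_pos"]
    print("offset now-axes",(M.T@dw).round(4),"offset final-axes",(Mt.T@dw).round(4),"dr",R.from_matrix(M.T@Mt).as_rotvec().round(4))
E
python3 - <<'E'
from h import *
z=np.load("top.npz"); P=z["P"]
a=np.zeros((400,640),bool); a[240:285,190:235]=1
m=a&(P[...,2]>0.009)&(z["d"]>0); q=P[m]; r=cv2.minAreaRect((q[:,:2]*1000).astype(np.float32)); print("box",r,np.median(q[:,2]))
t=np.radians(12.6); ex=np.array([np.cos(t),np.sin(t)]); ey=np.array([-ex[1],ex[0]]); 
# tray outline by depth top
b=np.zeros((400,640),bool); b[160:290,295:470]=1
q=P[b&(P[...,2]>0.036)&(P[...,2]<.06)]; r=cv2.minAreaRect((q[:,:2]*1000).astype(np.float32)); print("tray",r)
c=np.array(r[0])/1000
L=(P[...,:2]-c)@np.stack([ex,ey],1)
for y in range(10,125,20):
    print(y,[np.round(1000*np.median(P[...,2][b&(abs(L[...,0]*1000-x)<10)&(abs(L[...,1]*1000-y)<6)]),1) for x in (-50,-25,0,25,50)])
cm=c+0.062*ey; print("tray c",c,"cover",cm)
go([*cm,0.16],102.6)
E
```

```text
box ((464.7768249511719, 239.6138916015625), (53.781402587890625, 36.47862243652344), 58.990203857421875) 0.013677578135079693
tray ((536.505859375, -73.74984741210938), (162.5797576904297, 266.2943420410156), 12.603414535522461)
10 [np.float64(40.6), np.float64(40.6), np.float64(40.3), np.float64(40.3), np.float64(40.0)]
30 [np.float64(40.9), np.float64(40.3), np.float64(40.5), np.float64(40.6), np.float64(40.6)]
50 [np.float64(40.5), np.float64(40.4), np.float64(40.5), np.float64(40.1), np.float64(40.8)]
70 [np.float64(40.4), np.float64(40.0), np.float64(40.6), np.float64(40.6), np.float64(40.5)]
90 [np.float64(40.3), np.float64(40.7), np.float64(40.5), np.float64(40.4), np.float64(40.8)]
110 [np.float64(40.9), np.float64(40.7), np.float64(40.5), np.float64(40.3), np.float64(40.9)]
tray c [ 0.53650586 -0.07374985] cover [ 0.52298098 -0.01324301]
t 0.8 tcp [0.1442 0.6082 0.304 ] F [ 0.8  0.1 -0.1] w 0.0855 j6 -0.11
offset now-axes [-0.5119 -0.5173  0.1439] offset final-axes [-0.2341 -0.6891  0.144 ] dr [ 1.000e-04 -0.000e+00 -4.527e-01]
```

Call:
send_rows(moves=[{"offset":[0,0,0.025],"dr":[0,0,-0.1132],"fingers":0},{"offset":[0,0,0.025],"dr":[0,0,-0.1132],"fingers":0},{"offset":[0,0,0.025],"dr":[0,0,-0.1132],"fingers":0},{"offset":[0,0,0.025],"dr":[0,0,-0.1132],"fingers":0},{"offset":[-0.0117,-0.0345,0],"fingers":0},{"offset":[-0.0117,-0.0345,0],"fingers":0},{"offset":[-0.0117,-0.0345,0],"fingers":0},{"offset":[-0.0117,-0.0345,0],"fingers":0},{"offset":[-0.0117,-0.0345,0],"fingers":0},{"offset":[-0.0117,-0.0345,0],"fingers":0}])

```text
invalid input
```

Call:
send_rows(moves=[{"offset":[-0.0117,-0.0345,0],"fingers":0},{"offset":[-0.0117,-0.0345,0],"fingers":0},{"offset":[-0.0117,-0.0345,0],"fingers":0},{"offset":[-0.0117,-0.0345,0],"fingers":0},{"offset":[-0.0117,-0.0345,0],"fingers":0},{"offset":[-0.0117,-0.0345,0],"fingers":0},{"offset":[-0.0117,-0.0345,0],"fingers":0},{"offset":[-0.0117,-0.0345,0],"fingers":0},{"offset":[-0.0117,-0.0345,0],"fingers":0},{"offset":[-0.0117,-0.0345,0],"fingers":0}])

```text
invalid input
```

Run:
```python
from h import *
go([0.523,-0.0132,0.125],102.6)
```

```text
t 0.8 tcp [0.1442 0.6082 0.304 ] F [ 0.8  0.1 -0.1] w 0.0855 j6 -0.11
offset now-axes [-0.512  -0.5172  0.1789] offset final-axes [-0.2342 -0.689   0.179 ] dr [ 1.000e-04 -0.000e+00 -4.527e-01]
```

Every row probably needs all three fields.

Call:
send_rows(moves=[{"offset":[0,0,0.025],"dr":[0,0,-0.1132],"fingers":0},{"offset":[0,0,0.025],"dr":[0,0,-0.1132],"fingers":0},{"offset":[0,0,0.025],"dr":[0,0,-0.1132],"fingers":0},{"offset":[0,0,0.025],"dr":[0,0,-0.1132],"fingers":0},{"offset":[-0.0117,-0.0345,0],"dr":[0,0,0],"fingers":0},{"offset":[-0.0117,-0.0345,0],"dr":[0,0,0],"fingers":0},{"offset":[-0.0117,-0.0345,0],"dr":[0,0,0],"fingers":0},{"offset":[-0.0117,-0.0345,0],"dr":[0,0,0],"fingers":0},{"offset":[-0.0117,-0.0345,0],"dr":[0,0,0],"fingers":0},{"offset":[-0.0117,-0.0345,0],"dr":[0,0,0],"fingers":0}])

```text
t: 1.63
tcp_pos: [0.2585, 0.4201, 0.204]
eef_rot: [0.0, -0.11, 0.994, 0.0]
force: [0.5, 0.4, 0.6]
width: -0.0001
grip_force: 0.0
```

Call:
send_rows(moves=[{"offset":[-0.0117,-0.0345,0],"dr":[0,0,0],"fingers":0},{"offset":[-0.0117,-0.0345,0],"dr":[0,0,0],"fingers":0},{"offset":[-0.0117,-0.0345,0],"dr":[0,0,0],"fingers":0},{"offset":[-0.0117,-0.0345,0],"dr":[0,0,0],"fingers":0},{"offset":[-0.0117,-0.0345,0],"dr":[0,0,0],"fingers":0},{"offset":[-0.0117,-0.0345,0],"dr":[0,0,0],"fingers":0},{"offset":[-0.0117,-0.0345,0],"dr":[0,0,0],"fingers":0},{"offset":[-0.0117,-0.0345,0],"dr":[0,0,0],"fingers":0},{"offset":[-0.0117,-0.0345,0],"dr":[0,0,0],"fingers":0},{"offset":[-0.0117,-0.0345,0],"dr":[0,0,0],"fingers":0}])

```text
t: 2.47
tcp_pos: [0.4481, 0.1086, 0.2044]
eef_rot: [0.001, -0.11, 0.994, 0.0]
force: [1.1, -0.2, 1.0]
width: 0.0002
grip_force: 0.0
```

Run:
```python
from h import *
go([0.523,-0.0132,0.125],102.6)
```

```text
t 2.47 tcp [0.4481 0.1086 0.2044] F [ 1.1 -0.2  1. ] w 0.0002 j6 -1.71
offset now-axes [-0.0464 -0.1352  0.0794] offset final-axes [-0.0465 -0.1352  0.0794] dr [-0.      0.0012 -0.0002]
```

Call:
send_rows(moves=[{"offset":[-0.0116,-0.0338,0],"dr":[0,0,0],"fingers":0},{"offset":[-0.0116,-0.0338,0],"dr":[0,0,0],"fingers":0},{"offset":[-0.0116,-0.0338,0.015],"dr":[0,0,0],"fingers":0},{"offset":[-0.0116,-0.0338,0.025],"dr":[0,0,0],"fingers":0},{"offset":[0,0,0.025],"dr":[0,0,0],"fingers":0},{"offset":[0,0,0.015],"dr":[0,0,0],"fingers":0},{"offset":[0,0,0],"dr":[0,0,0],"fingers":0},{"offset":[0,0,0.003],"dr":[0,0,0],"fingers":0},{"offset":[0,0,0.002],"dr":[0,0,0],"fingers":0}])

```text
t: 3.22
tcp_pos: [0.522, -0.01, 0.1209]
eef_rot: [0.001, -0.11, 0.994, -0.0]
force: [-0.3, -0.1, 0.1]
width: 0.0003
grip_force: 0.0
```

Run:
```python
from h import *
go([0.523,-0.0132,0.1146],102.6)
```

```text
t 3.22 tcp [ 0.522  -0.01    0.1209] F [-0.3 -0.1  0.1] w 0.0003 j6 -1.94
offset now-axes [-0.0003 -0.0033  0.0063] offset final-axes [-0.0003 -0.0033  0.0063] dr [-0.0007  0.0017  0.0006]
```

Call:
send_rows(moves=[{"offset":[0,-0.001,0.001],"dr":[0,0,0],"fingers":0},{"offset":[0,-0.001,0.001],"dr":[0,0,0],"fingers":0},{"offset":[0,0,0.001],"dr":[0,0,0],"fingers":0},{"offset":[0,0,0],"dr":[0,0,0],"fingers":0},{"offset":[0,0,0],"dr":[0,0,0],"fingers":0}])

```text
t: 3.63
tcp_pos: [0.5219, -0.012, 0.1175]
eef_rot: [0.0, -0.11, 0.994, -0.0]
force: [0.5, 0.2, 0.4]
width: 0.0001
grip_force: 0.0
```

Call:
send_rows(moves=[{"offset":[0,0,0.0005],"dr":[0,0,0],"fingers":0},{"offset":[0,0,0.0005],"dr":[0,0,0],"fingers":0},{"offset":[0,0,0],"dr":[0,0,0],"fingers":0}])

```text
t: 3.88
tcp_pos: [0.5217, -0.0121, 0.116]
eef_rot: [-0.0, -0.11, 0.994, -0.0]
force: [0.9, 1.2, -0.3]
width: 0.0
grip_force: 0.0
```

Call:
send_rows(moves=[{"offset":[0,0,0.0005],"dr":[0,0,0],"fingers":0},{"offset":[0,0,0.0003],"dr":[0,0,0],"fingers":0},{"offset":[0,0,0],"dr":[0,0,0],"fingers":0}])

```text
t: 4.13
tcp_pos: [0.5216, -0.0121, 0.1151]
eef_rot: [-0.0, -0.11, 0.994, 0.0]
force: [-0.2, 0.6, -0.5]
width: -0.0003
grip_force: 0.0
```

Call:
send_rows(moves=[{"offset":[0,0,0.0004],"dr":[0,0,0],"fingers":0},{"offset":[0,0,0],"dr":[0,0,0],"fingers":0}])

```text
t: 4.3
tcp_pos: [0.5217, -0.0121, 0.1147]
eef_rot: [-0.0, -0.11, 0.994, 0.0]
force: [-0.1, 0.2, 0.1]
width: 0.0
grip_force: 0.0
```

Call:
send_rows(moves=[{"offset":[0,0,0.0004],"dr":[0,0,0],"fingers":0},{"offset":[0,0,0.0003],"dr":[0,0,0],"fingers":0},{"offset":[0,0,0],"dr":[0,0,0],"fingers":0}])

```text
t: 4.55
tcp_pos: [0.5218, -0.0121, 0.1145]
eef_rot: [-0.0, -0.11, 0.994, 0.0]
force: [-1.3, 0.5, 4.4]
width: -0.0002
grip_force: 2.1
```

Call:
send_rows(moves=[{"offset":[0,0,0.0004],"dr":[0,0,0],"fingers":0},{"offset":[0,0,0],"dr":[0,0,0],"fingers":0}])

```text
t: 4.72
tcp_pos: [0.5218, -0.0121, 0.1145]
eef_rot: [-0.0, -0.11, 0.994, 0.0]
force: [-2.6, 0.3, 6.8]
width: -0.0001
grip_force: 3.5
```

Call:
send_rows(moves=[{"offset":[0,0,0.0005],"dr":[0,0,0],"fingers":0},{"offset":[0,0,0],"dr":[0,0,0],"fingers":0}])

```text
t: 4.88
tcp_pos: [0.5219, -0.0121, 0.1145]
eef_rot: [-0.0, -0.11, 0.994, 0.0]
force: [-4.4, 0.3, 10.2]
width: -0.0002
grip_force: 5.0
```

Call:
send_rows(moves=[{"offset":[0,0,0.0003],"dr":[0,0,0],"fingers":0},{"offset":[0,0,0],"dr":[0,0,0],"fingers":0}])

```text
t: 5.05
tcp_pos: [0.5219, -0.0121, 0.1144]
eef_rot: [-0.0, -0.11, 0.994, 0.0]
force: [-4.7, 1.4, 11.9]
width: -0.0003
grip_force: 5.8
```

Call:
send_rows(moves=[{"offset":[0.0006,0,0.0002],"dr":[0,0,0],"fingers":0},{"offset":[0,-0.001,0],"dr":[0,0,0],"fingers":0},{"offset":[0,-0.002,0],"dr":[0,0,0],"fingers":0},{"offset":[0,-0.003,0],"dr":[0,0,0],"fingers":0},{"offset":[0,-0.003,0],"dr":[0,0,0],"fingers":0}])

```text
t: 5.47
tcp_pos: [0.5236, -0.0205, 0.1144]
eef_rot: [0.0, -0.11, 0.994, 0.001]
force: [-3.5, 2.6, 11.8]
width: -0.0001
grip_force: 5.8
```

Call:
send_rows(moves=[{"offset":[0.0002,-0.003,0],"dr":[0,0,0],"fingers":0},{"offset":[0.0002,-0.003,0.0001],"dr":[0,0,0],"fingers":0},{"offset":[0,-0.004,0],"dr":[0,0,0],"fingers":0},{"offset":[0,-0.004,0],"dr":[0,0,0],"fingers":0}])

```text
t: 5.8
tcp_pos: [0.5266, -0.0343, 0.1145]
eef_rot: [0.001, -0.11, 0.994, 0.001]
force: [-2.8, 3.4, 10.9]
width: 0.0002
grip_force: 5.6
```

```bash
cat >> h.py <<'E'
C0=np.array([0.5365,-0.0737]); t=np.radians(12.6); EX=np.array([np.cos(t),np.sin(t)]); EY=np.array([-EX[1],EX[0]])
def cover(cams=("top","side")):
    s=robot.sense(); print("tip in tray mm",(1000*(np.array(s["tcp_pos"][:2])-C0)@np.stack([EX,EY],1)).round(1),s["tcp_pos"],np.round(s["force"],1))
    for c in cams:
        f=robot.grab_frame(c); P=cloud(f)
        for r in robot.regions_of(c,"cover_mid")[:1]:
            q=P[r["pixels"]&(f["depth"]>0)]; L=1000*(q[:,:2]-C0)@np.stack([EX,EY],1); k=(q[:,2]>.034)&(q[:,2]<.055)
            lo,hi=np.percentile(L[k,1],[1,99]); print(c,round(r["confidence"],2),"cover y",lo.round(1),hi.round(1),"x",np.percentile(L[k,0],[1,99]).round(1),"slide by lo/hi",(-1-lo).round(1),(125-hi).round(1),"z",np.median(q[k,2]).round(4))
    return f
E
python3 - <<'E'
from h import *
cover()
E
```

```text
tip in tray mm [-1.  40.6] [ 0.52664045 -0.03428288  0.11447765] [-2.8  3.4 10.9]
top 0.59 cover y -19.2 100.4 x [-72.7  65.6] slide by lo/hi 18.2 24.6 z 0.0406
side 0.59 cover y -23.4 100.0 x [-72.2  62.3] slide by lo/hi 22.4 25.0 z 0.0438
```

Call:
send_rows(moves=[{"offset":[0,-0.004,0.0001],"dr":[0,0,0],"fingers":0},{"offset":[0,-0.004,0.0001],"dr":[0,0,0],"fingers":0},{"offset":[0,-0.005,0],"dr":[0,0,0],"fingers":0},{"offset":[0,-0.005,0],"dr":[0,0,0],"fingers":0},{"offset":[0,-0.005,0],"dr":[0,0,0],"fingers":0},{"offset":[0,-0.005,0],"dr":[0,0,0],"fingers":0}])

```text
t: 6.5
tcp_pos: [0.5328, -0.0618, 0.1144]
eef_rot: [0.001, -0.11, 0.994, 0.0]
force: [-3.7, 3.3, 11.9]
width: 0.0002
grip_force: 6.0
```

Call:
send_rows(moves=[{"offset":[0,-0.005,0],"dr":[0,0,0],"fingers":0},{"offset":[0,-0.005,0],"dr":[0,0,0],"fingers":0},{"offset":[0,-0.005,0],"dr":[0,0,0],"fingers":0},{"offset":[0,-0.005,0],"dr":[0,0,0],"fingers":0},{"offset":[0,-0.005,0],"dr":[0,0,0],"fingers":0}])

```text
t: 6.92
tcp_pos: [0.5383, -0.0863, 0.1145]
eef_rot: [0.001, -0.11, 0.994, 0.0]
force: [-3.4, 3.2, 11.9]
width: 0.0001
grip_force: 5.9
```

Call:
send_rows(moves=[{"offset":[0,-0.005,0],"dr":[0,0,0],"fingers":0},{"offset":[0,-0.005,0],"dr":[0,0,0],"fingers":0},{"offset":[0,-0.005,0],"dr":[0,0,0],"fingers":0},{"offset":[0,-0.005,0],"dr":[0,0,0],"fingers":0},{"offset":[0,-0.005,0],"dr":[0,0,0],"fingers":0},{"offset":[0,-0.005,0],"dr":[0,0,0],"fingers":0},{"offset":[0,-0.004,0],"dr":[0,0,0],"fingers":0}])

```text
t: 7.5
tcp_pos: [0.5457, -0.1196, 0.1144]
eef_rot: [0.001, -0.11, 0.994, 0.0]
force: [-2.9, 3.3, 12.1]
width: 0.0004
grip_force: 5.7
```

Run:
```python
from h import *
cover()
```

```text
tip in tray mm [ -1.  -46.9] [ 0.54572837 -0.11964582  0.11443813] [-2.9  3.3 12.1]
top 0.62 cover y -130.2 132.3 x [-80.2  80. ] slide by lo/hi 129.2 -7.3 z 0.0412
side 0.95 cover y -111.0 12.7 x [-73.5  58.6] slide by lo/hi 110.0 112.3 z 0.0439
```

Call:
send_rows(moves=[{"offset":[0,-0.003,0],"dr":[0,0,0],"fingers":0},{"offset":[0,-0.003,0],"dr":[0,0,0],"fingers":0},{"offset":[0,-0.003,0],"dr":[0,0,0],"fingers":0},{"offset":[0,-0.002,0],"dr":[0,0,0],"fingers":0},{"offset":[0,-0.001,0],"dr":[0,0,0],"fingers":0},{"offset":[0,0,0],"dr":[0,0,0],"fingers":0}])

```text
t: 8.2
tcp_pos: [0.5484, -0.1314, 0.1145]
eef_rot: [0.001, -0.11, 0.994, 0.0]
force: [-2.4, 1.9, 10.4]
width: -0.0
grip_force: 5.4
```

Call:
send_rows(moves=[{"offset":[0,-0.001,0],"dr":[0,0,0],"fingers":0},{"offset":[0,-0.0005,0],"dr":[0,0,0],"fingers":0},{"offset":[0,0,0],"dr":[0,0,0],"fingers":0}])

```text
t: 8.45
tcp_pos: [0.5487, -0.1327, 0.1144]
eef_rot: [0.001, -0.11, 0.994, 0.0]
force: [-4.0, 3.2, 10.9]
width: -0.0001
grip_force: 5.5
```

Call:
send_rows(moves=[{"offset":[0,0,-0.002],"dr":[0,0,0],"fingers":0},{"offset":[0,0,-0.015],"dr":[0,0,0],"fingers":0},{"offset":[0,0,-0.03],"dr":[0,0,0],"fingers":0},{"offset":[0,0,-0.03],"dr":[0,0,0],"fingers":0.055},{"offset":[0,0,-0.02],"dr":[0,0,0],"fingers":0.055},{"offset":[0,0,0],"dr":[0,0,0],"fingers":0.055}])

```text
t: 8.95
tcp_pos: [0.5509, -0.134, 0.2149]
eef_rot: [0.005, -0.11, 0.994, -0.002]
force: [0.7, 0.6, 1.4]
width: 0.0356
grip_force: 0.0
```

Run:
```python
from h import *
f=cover(("top","side"))
go([0.4648,0.2396,0.14],149)
f=robot.grab_frame("side"); P=cloud(f)
for n in ("match_box","candle_jar"):
  for r in robot.regions_of("side",n): print(n,r["confidence"],np.median(P[r["pixels"]],0).round(3))
cv2.imwrite("pics/c.png",f["frame"][180:330,180:460,::-1].repeat(2,0).repeat(2,1))
```

```text
tip in tray mm [  0.9 -62. ] [ 0.55086182 -0.13402963  0.21486186] [0.7 0.6 1.4]
top 0.7 cover y -122.8 1.2 x [-69.1  72. ] slide by lo/hi 121.8 123.8 z 0.0405
side 0.57 cover y -123.7 0.1 x [-74.5  70.1] slide by lo/hi 122.7 124.9 z 0.044
t 9.15 tcp [ 0.5466 -0.1325  0.2077] F [ 0.2  0.3 -1.1] w 0.0547 j6 -2.15
offset now-axes [-0.0015  0.3808  0.0683] offset final-axes [-0.2768  0.2618  0.0677] dr [ 0.0025 -0.0017 -0.8098]
match_box 0.8 [0.459 0.234 0.016]
match_box 0.65 [ 0.338 -0.05   0.022]
match_box 0.57 [0.459 0.15  0.011]
```

View pics/c.png

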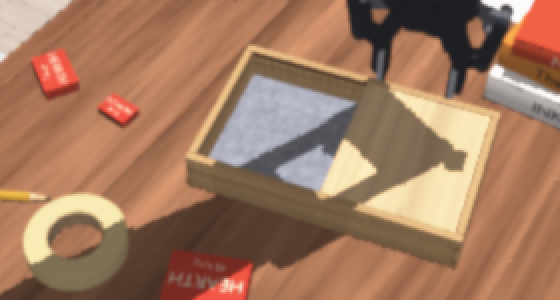

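Call:
send_rows(moves=[{"offset":[0,0.038,0],"dr":[0,0,0],"fingers":0.06},{"offset":[0,0.038,0],"dr":[0,0,0],"fingers":0.06},{"offset":[0,0.038,0],"dr":[0,0,0],"fingers":0.06},{"offset":[0,0.038,0],"dr":[0,0,0],"fingers":0.06},{"offset":[0,0.038,0],"dr":[0,0,0],"fingers":0.06},{"offset":[0,0.038,0],"dr":[0,0,0],"fingers":0.06},{"offset":[0,0.038,0],"dr":[0,0,0],"fingers":0.06},{"offset":[0,0.038,0],"dr":[0,0,0],"fingers":0.06},{"offset":[0,0.038,0],"dr":[0,0,0],"fingers":0.06},{"offset":[-0.0015,0.038,0],"dr":[0,0,0],"fingers":0.06}])

```text
t: 10.13
tcp_pos: [0.4647, 0.2398, 0.2083]
eef_rot: [-0.001, -0.11, 0.994, -0.0]
force: [-0.3, 0.7, -0.3]
width: 0.0599
grip_force: 0.0
```

Call:
send_rows(moves=[{"offset":[0,0,0.01],"dr":[0,0,-0.1157],"fingers":0.06},{"offset":[0,0,0.01],"dr":[0,0,-0.1157],"fingers":0.06},{"offset":[0,0,0.01],"dr":[0,0,-0.1157],"fingers":0.06},{"offset":[0,0,0.01],"dr":[0,0,-0.1157],"fingers":0.06},{"offset":[0,0,0.01],"dr":[0,0,-0.1157],"fingers":0.06},{"offset":[0,0,0.01],"dr":[0,0,-0.1157],"fingers":0.06},{"offset":[0,0,0.01],"dr":[0,0,-0.1157],"fingers":0.06},{"offset":[0,0,0],"dr":[0,0,0],"fingers":0.06}])

```text
t: 10.8
tcp_pos: [0.464, 0.2375, 0.1362]
eef_rot: [-0.003, -0.493, 0.87, 0.001]
force: [-0.6, 0.2, 0.2]
width: 0.0602
grip_force: 0.0
```

Run:
```python
from h import *
f=robot.grab_frame("wrist"); save(f,"d.png"); 
go([0.4648,0.2396,0.078],149)
for r in robot.regions_of("wrist","match_box"): print(r["confidence"],np.round(np.array(r["box"])*[640,400,640,400]))
# direction of each detection at box-top height, fisheye
T=np.linalg.inv(f["camera_from_world"])
for r in robot.regions_of("wrist","match_box"):
    v,u=np.nonzero(r["pixels"]); a=(u-f["cx"])/f["fx"]; b=(v-f["cy"])/f["fy"]; th=np.hypot(a,b)
    d=np.stack([np.sin(th)*a/th,-np.sin(th)*b/th,-np.cos(th)],1)@T[:3,:3].T
    k=(0.015-T[2,3])/d[:,2]; p=T[:3,3]+d*k[:,None]; print(cv2.minAreaRect((p[:,:2]*1000).astype(np.float32)))
```

```text
t 10.85 tcp [0.4646 0.2378 0.1373] F [-0.9 -0.2  0.6] w 0.0599 j6 -2.26
offset now-axes [-0.0019  0.0006  0.0593] offset final-axes [-0.0017  0.0008  0.0593] dr [ 0.0031 -0.0038 -0.0021]
0.94 [227.  68. 284. 137.]
((459.8286437988281, 154.42221069335938), (34.734649658203125, 24.480382919311523), 85.9292984008789)
```

View pics/d.png

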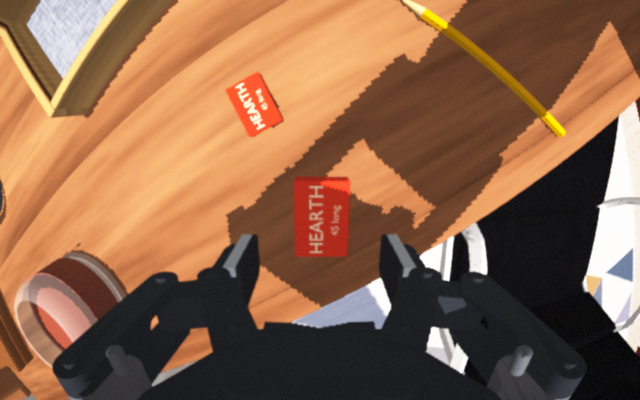

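Wrist view: the box sits at (322,217), midway between the fingers at about (245,260) and (395,260). Descending now.

Call:
send_rows(moves=[{"offset":[-0.0017,0.0006,0.012],"dr":[0,0,0],"fingers":0.06},{"offset":[0,0,0.015],"dr":[0,0,0],"fingers":0.06},{"offset":[0,0,0.015],"dr":[0,0,0],"fingers":0.06},{"offset":[0,0,0.012],"dr":[0,0,0],"fingers":0.06},{"offset":[0,0,0.005],"dr":[0,0,0],"fingers":0.05},{"offset":[0,0,0.0025],"dr":[0,0,0],"fingers":0.045},{"offset":[0,0,0],"dr":[0,0,0],"fingers":0.045}], squeeze=20)

```text
t: 11.53
tcp_pos: [0.4664, 0.2401, 0.0774]
eef_rot: [-0.0, -0.492, 0.87, 0.0]
force: [-0.2, -0.2, -0.3]
width: 0.045
grip_force: 0.0
```

Call:
send_rows(moves=[{"offset":[0,0,0.001],"dr":[0,0,0],"fingers":0.03},{"offset":[0,0,0],"dr":[0,0,0],"fingers":0.03},{"offset":[0,0,0],"dr":[0,0,0],"fingers":0.03},{"offset":[0,0,0],"dr":[0,0,0],"fingers":0.03}], squeeze=20)

```text
t: 11.87
tcp_pos: [0.4672, 0.2403, 0.0777]
eef_rot: [0.001, -0.492, 0.87, -0.0]
force: [0.2, -0.2, 1.0]
width: 0.0352
grip_force: 20.2
```

Call:
send_rows(moves=[{"offset":[0,0,-0.005],"dr":[0,0,0],"fingers":0.03},{"offset":[0,0,-0.02],"dr":[0,0,0],"fingers":0.03},{"offset":[0,0,-0.03],"dr":[0,0,0],"fingers":0.03},{"offset":[0,0,-0.03],"dr":[0,0,0],"fingers":0.03},{"offset":[0,0,-0.015],"dr":[0,0,0],"fingers":0.03},{"offset":[0,0,0],"dr":[0,0,0],"fingers":0.03},{"offset":[0,0,0],"dr":[0,0,0],"fingers":0.03}])

```text
t: 12.45
tcp_pos: [0.4673, 0.2404, 0.1783]
eef_rot: [0.002, -0.492, 0.87, -0.0]
force: [0.1, -0.1, -0.6]
width: 0.0354
grip_force: 20.2
```

Run:
```python
from h import *
go([0.5225,-0.0112,0.087],102.6)
f=robot.grab_frame("wrist"); save(f,"e.png")
```

```text
t 12.45 tcp [0.4673 0.2404 0.1783] F [ 0.1 -0.1 -0.6] w 0.0354 j6 -2.26
offset now-axes [ 0.1874 -0.1767  0.0912] offset final-axes [ 0.001  -0.2576  0.0913] dr [-0.0009  0.003   0.81  ]
```

View pics/e.png

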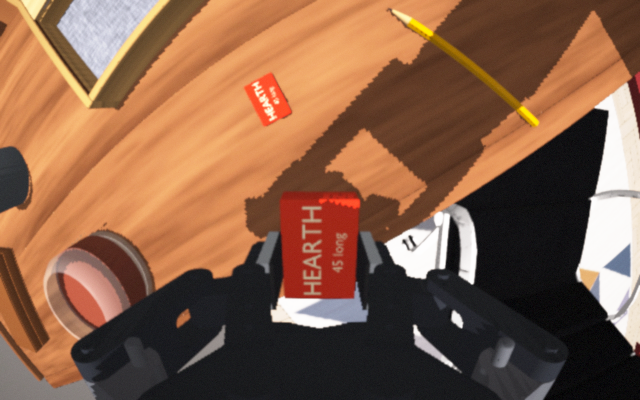

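The match box is held, at about (320,245) between the pads. I'll turn it to line up with the tray and carry it over the bay.

Call:
send_rows(moves=[{"offset":[0,0,0],"dr":[0,0,0.1157],"fingers":0.03},{"offset":[0,0,0],"dr":[0,0,0.1157],"fingers":0.03},{"offset":[0,0,0],"dr":[0,0,0.1157],"fingers":0.03},{"offset":[0,0,0],"dr":[0,0,0.1157],"fingers":0.03},{"offset":[0,0,0],"dr":[0,0,0.1157],"fingers":0.03},{"offset":[0,0,0],"dr":[0,0,0.1157],"fingers":0.03},{"offset":[0,0,0],"dr":[0,0,0.1157],"fingers":0.03},{"offset":[0,-0.03,0],"dr":[0,0,0],"fingers":0.03},{"offset":[0,-0.03,0],"dr":[0,0,0],"fingers":0.03},{"offset":[0,-0.03,0],"dr":[0,0,0],"fingers":0.03}])

```text
t: 13.33
tcp_pos: [0.4846, 0.1514, 0.1744]
eef_rot: [-0.002, -0.111, 0.994, -0.0]
force: [-0.1, -1.1, 0.4]
width: 0.0351
grip_force: 20.2
```

Call:
send_rows(moves=[{"offset":[0,-0.03,0],"dr":[0,0,0],"fingers":0.03},{"offset":[0,-0.03,0],"dr":[0,0,0],"fingers":0.03},{"offset":[0,-0.03,0],"dr":[0,0,0],"fingers":0.03},{"offset":[0,-0.03,0],"dr":[0,0,0],"fingers":0.03},{"offset":[0,-0.03,0],"dr":[0,0,0],"fingers":0.03},{"offset":[0,-0.0176,0],"dr":[0,0,0],"fingers":0.03},{"offset":[0,0,0.015],"dr":[0,0,0],"fingers":0.03},{"offset":[0,0,0.02],"dr":[0,0,0],"fingers":0.03},{"offset":[0,0,0.01],"dr":[0,0,0],"fingers":0.03},{"offset":[0,0,0],"dr":[0,0,0],"fingers":0.03}])

```text
t: 14.17
tcp_pos: [0.519, -0.0108, 0.1272]
eef_rot: [-0.005, -0.11, 0.994, 0.001]
force: [-1.2, -0.5, -0.7]
width: 0.0359
grip_force: 20.2
```

Run:
```python
from h import *
go([0.5225,-0.0112,0.087],102.6)
```

```text
t 14.17 tcp [ 0.519  -0.0108  0.1272] F [-1.2 -0.5 -0.7] w 0.0359 j6 -1.95
offset now-axes [-0.0037 -0.0013  0.0402] offset final-axes [-0.0033 -0.0011  0.0402] dr [ 0.0037 -0.0094 -0.0002]
```

Call:
send_rows(moves=[{"offset":[0,0,0.01],"dr":[0,0,0],"fingers":0.03},{"offset":[0,0,0.01],"dr":[0,0,0],"fingers":0.03},{"offset":[0,0,0.01],"dr":[0,0,0],"fingers":0.03},{"offset":[0,0,0.005],"dr":[0,0,0],"fingers":0.03},{"offset":[0,0,0],"dr":[0,0,0],"fingers":0.03},{"offset":[0,0,0],"dr":[0,0,0],"fingers":0.03}])

```text
t: 14.67
tcp_pos: [0.5226, -0.0111, 0.0965]
eef_rot: [-0.0, -0.11, 0.994, 0.0]
force: [0.1, 0.6, -0.3]
width: 0.0352
grip_force: 20.2
```

Run:
```python
from h import *
go([0.5225,-0.0112,0.0862],102.6)
```

```text
t 14.67 tcp [ 0.5226 -0.0111  0.0965] F [ 0.1  0.6 -0.3] w 0.0352 j6 -1.95
offset now-axes [ 0.0001 -0.0001  0.0103] offset final-axes [ 0.0001 -0.0001  0.0103] dr [ 0.0003 -0.0007  0.0003]
```

Call:
send_rows(moves=[{"offset":[0,0,0.004],"dr":[0,0,0],"fingers":0.03},{"offset":[0,0,0.003],"dr":[0,0,0],"fingers":0.03},{"offset":[0,0,0.002],"dr":[0,0,0],"fingers":0.03},{"offset":[0,0,0.001],"dr":[0,0,0],"fingers":0.03},{"offset":[0,0,0],"dr":[0,0,0],"fingers":0.03}])

```text
t: 15.08
tcp_pos: [0.5226, -0.0113, 0.0867]
eef_rot: [-0.0, -0.11, 0.994, 0.0]
force: [0.4, -0.2, -0.3]
width: 0.0354
grip_force: 20.2
```

Call:
send_rows(moves=[{"offset":[0,0,0.0005],"dr":[0,0,0],"fingers":0.03},{"offset":[0,0,0],"dr":[0,0,0],"fingers":0.03},{"offset":[0,0,0],"dr":[0,0,0],"fingers":0.03}])

```text
t: 15.33
tcp_pos: [0.5229, -0.0113, 0.0865]
eef_rot: [0.0, -0.11, 0.994, -0.0]
force: [0.3, 0.6, -0.5]
width: 0.035
grip_force: 20.2
```

Call:
send_rows(moves=[{"offset":[0,0,0.0008],"dr":[0,0,0],"fingers":0.03},{"offset":[0,0,0],"dr":[0,0,0],"fingers":0.03},{"offset":[0,0,0],"dr":[0,0,0],"fingers":0.03}])

```text
t: 15.58
tcp_pos: [0.5229, -0.0113, 0.0857]
eef_rot: [0.0, -0.11, 0.994, -0.0]
force: [0.7, 0.0, -0.2]
width: 0.0354
grip_force: 20.2
```

Call:
send_rows(moves=[{"offset":[0,0,0],"dr":[0,0,0],"fingers":0.04},{"offset":[0,0,0],"dr":[0,0,0],"fingers":0.05},{"offset":[0,0,0],"dr":[0,0,0],"fingers":0.05},{"offset":[0,0,0],"dr":[0,0,0],"fingers":0.05},{"offset":[0,0,-0.01],"dr":[0,0,0],"fingers":0.05},{"offset":[0,0,-0.03],"dr":[0,0,0],"fingers":0.05},{"offset":[0,0,-0.035],"dr":[0,0,0],"fingers":0.05},{"offset":[0,0,-0.03],"dr":[0,0,0],"fingers":0.03},{"offset":[0,0,0],"dr":[0,0,0],"fingers":0}])

```text
t: 16.33
tcp_pos: [0.5275, -0.0119, 0.1987]
eef_rot: [0.007, -0.11, 0.994, -0.002]
force: [1.1, 0.0, 0.5]
width: 0.0267
grip_force: 0.0
```

Run:
```python
from h import *
f=robot.grab_frame("wrist"); save(f,"f.png"); cover(("side",))
P=cloud(robot.grab_frame("side"))
for r in robot.regions_of("side","match_box"):
    q=P[r["pixels"]]; print(r["confidence"],np.median(q,0).round(3),np.percentile(q[:,2],[5,95]).round(3))
c=C0-0.060*EY-0.002*EX; print(c); go([*c,0.125],102.6)
```

```text
tip in tray mm [ 3.3 62.8] [ 0.52603194 -0.01172039  0.19595901] [-0.6 -1.  -0.5]
side 0.9 cover y -122.6 -0.7 x [-71.6  67.4] slide by lo/hi 121.6 125.7 z 0.0439
0.83 [ 0.515 -0.015  0.025] [0.013 0.027]
0.78 [0.459 0.149 0.011] [0.005 0.014]
0.78 [ 0.338 -0.051  0.022] [0.005 0.024]
[ 0.54763676 -0.13269129]
t 16.58 tcp [ 0.5216 -0.0111  0.1893] F [-0.1 -0.2 -0.2] w -0.0002 j6 -1.95
offset now-axes [ 0.001  -0.1244  0.0642] offset final-axes [ 0.0011 -0.1243  0.0643] dr [ 0.001  -0.0027  0.0001]
```

View pics/f.png

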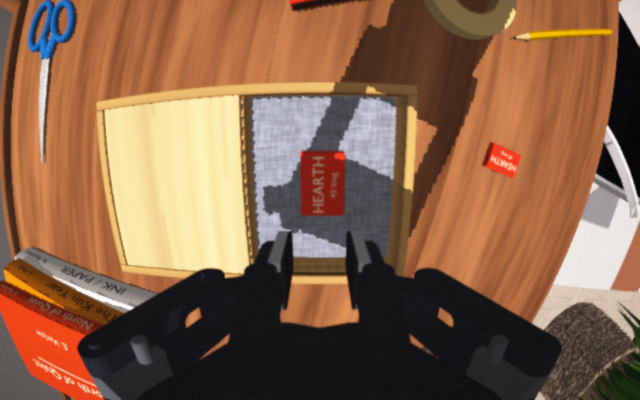

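The match box lies flat in the bay at (322,183) and the cover is open to its left. Now going back onto the cover.

Call:
send_rows(moves=[{"offset":[0,-0.031,0],"dr":[0,0,0],"fingers":0},{"offset":[0,-0.031,0],"dr":[0,0,0],"fingers":0},{"offset":[0,-0.031,0],"dr":[0,0,0],"fingers":0},{"offset":[0.001,-0.031,0],"dr":[0,0,0],"fingers":0},{"offset":[0,0,0.025],"dr":[0,0,0],"fingers":0},{"offset":[0,0,0.025],"dr":[0,0,0],"fingers":0},{"offset":[0,0,0.012],"dr":[0,0,0],"fingers":0},{"offset":[0,0,0.003],"dr":[0,0,0],"fingers":0},{"offset":[0,0,0],"dr":[0,0,0],"fingers":0},{"offset":[0,0,0],"dr":[0,0,0],"fingers":0}])

```text
t: 17.42
tcp_pos: [0.549, -0.1322, 0.1257]
eef_rot: [-0.0, -0.11, 0.994, 0.0]
force: [-0.2, 0.3, 0.2]
width: 0.0001
grip_force: 0.0
```

Call:
send_rows(moves=[{"offset":[0.001,0,0.003],"dr":[0,0,0],"fingers":0},{"offset":[0,0,0.003],"dr":[0,0,0],"fingers":0},{"offset":[0,0,0.002],"dr":[0,0,0],"fingers":0},{"offset":[0,0,0.001],"dr":[0,0,0],"fingers":0},{"offset":[0,0,0],"dr":[0,0,0],"fingers":0},{"offset":[0,0,0],"dr":[0,0,0],"fingers":0}])

```text
t: 17.92
tcp_pos: [0.548, -0.1327, 0.1168]
eef_rot: [0.0, -0.11, 0.994, -0.0]
force: [-0.6, -0.4, -0.8]
width: 0.0001
grip_force: 0.0
```

Call:
send_rows(moves=[{"offset":[0,0,0.0005],"dr":[0,0,0],"fingers":0},{"offset":[0,0,0.0005],"dr":[0,0,0],"fingers":0},{"offset":[0,0,0.0003],"dr":[0,0,0],"fingers":0},{"offset":[0,0,0],"dr":[0,0,0],"fingers":0}])

```text
t: 18.25
tcp_pos: [0.5479, -0.1327, 0.1153]
eef_rot: [-0.0, -0.11, 0.994, 0.0]
force: [0.4, 0.8, -0.3]
width: 0.0
grip_force: 0.0
```

Call:
send_rows(moves=[{"offset":[0,0,0.0005],"dr":[0,0,0],"fingers":0},{"offset":[0,0,0.0004],"dr":[0,0,0],"fingers":0},{"offset":[0,0,0.0004],"dr":[0,0,0],"fingers":0},{"offset":[0,0,0],"dr":[0,0,0],"fingers":0}])

```text
t: 18.58
tcp_pos: [0.548, -0.1328, 0.1145]
eef_rot: [-0.0, -0.11, 0.994, 0.0]
force: [-2.0, 0.9, 5.6]
width: 0.0002
grip_force: 2.1
```

Call:
send_rows(moves=[{"offset":[0.0002,0,0.0004],"dr":[0,0,0],"fingers":0},{"offset":[0.0002,0,0.0003],"dr":[0,0,0],"fingers":0},{"offset":[0,0,0],"dr":[0,0,0],"fingers":0}])

```text
t: 18.83
tcp_pos: [0.548, -0.1328, 0.1145]
eef_rot: [0.0, -0.11, 0.994, 0.0]
force: [-2.1, 1.9, 8.0]
width: -0.0
grip_force: 3.7
```

Call:
send_rows(moves=[{"offset":[0.0002,0,0.0004],"dr":[0,0,0],"fingers":0},{"offset":[0.0002,0,0.0003],"dr":[0,0,0],"fingers":0},{"offset":[0,0,0],"dr":[0,0,0],"fingers":0}])

```text
t: 19.08
tcp_pos: [0.5479, -0.1328, 0.1144]
eef_rot: [0.001, -0.11, 0.994, 0.0]
force: [-2.7, 2.2, 9.4]
width: -0.0002
grip_force: 5.2
```

Call:
send_rows(moves=[{"offset":[0,0.001,0.0002],"dr":[0,0,0],"fingers":0},{"offset":[0,0.002,0],"dr":[0,0,0],"fingers":0},{"offset":[0,0.003,0],"dr":[0,0,0],"fingers":0},{"offset":[0,0.003,0],"dr":[0,0,0],"fingers":0}])

```text
t: 19.42
tcp_pos: [0.5464, -0.1261, 0.1144]
eef_rot: [0.001, -0.11, 0.994, -0.002]
force: [-3.1, -4.2, 8.1]
width: -0.0001
grip_force: 4.1
```

Call:
send_rows(moves=[{"offset":[0.0003,0,0.0004],"dr":[0,0,0],"fingers":0},{"offset":[0.0003,0,0.0003],"dr":[0,0,0],"fingers":0},{"offset":[0,0,0],"dr":[0,0,0],"fingers":0}])

```text
t: 19.67
tcp_pos: [0.5463, -0.1257, 0.1144]
eef_rot: [0.002, -0.11, 0.994, -0.002]
force: [-3.2, -1.6, 12.3]
width: -0.0
grip_force: 5.7
```

Run:
```python
from h import *
cover()
```

```text
tip in tray mm [ -1.8 -52.9] [ 0.54627214 -0.12567727  0.11440263] [-3.2 -1.6 12.3]
top 0.96 cover y -116.1 7.9 x [-65.9  71.9] slide by lo/hi 115.1 117.1 z 0.0404
side 0.88 cover y -116.3 6.5 x [-72.5  54.5] slide by lo/hi 115.3 118.5 z 0.0438
```

Cover and tip have both moved about 7 mm. I'll keep dragging.

Call:
send_rows(moves=[{"offset":[0,0.002,0],"dr":[0,0,0],"fingers":0},{"offset":[0,0.003,0.0001],"dr":[0,0,0],"fingers":0},{"offset":[0,0.004,0],"dr":[0,0,0],"fingers":0},{"offset":[0,0.004,0],"dr":[0,0,0],"fingers":0},{"offset":[0,0.004,0],"dr":[0,0,0],"fingers":0}])

```text
t: 20.28
tcp_pos: [0.5427, -0.1098, 0.1144]
eef_rot: [0.002, -0.11, 0.994, -0.003]
force: [-2.6, -4.4, 11.1]
width: -0.0003
grip_force: 5.5
```

Call:
send_rows(moves=[{"offset":[0,0.004,0],"dr":[0,0,0],"fingers":0},{"offset":[0,0.004,0],"dr":[0,0,0],"fingers":0},{"offset":[0,0.004,0],"dr":[0,0,0],"fingers":0},{"offset":[0,0.004,0],"dr":[0,0,0],"fingers":0}])

```text
t: 20.62
tcp_pos: [0.5392, -0.0941, 0.1144]
eef_rot: [0.002, -0.11, 0.994, -0.003]
force: [-2.7, -4.6, 11.6]
width: -0.0
grip_force: 5.7
```

Call:
send_rows(moves=[{"offset":[0,0.005,0],"dr":[0,0,0],"fingers":0},{"offset":[0,0.005,0],"dr":[0,0,0],"fingers":0},{"offset":[0,0.005,0],"dr":[0,0,0],"fingers":0},{"offset":[0,0.005,0],"dr":[0,0,0],"fingers":0},{"offset":[0,0.005,0],"dr":[0,0,0],"fingers":0},{"offset":[0,0.005,0],"dr":[0,0,0],"fingers":0}])

```text
t: 21.12
tcp_pos: [0.5326, -0.0646, 0.1144]
eef_rot: [0.002, -0.11, 0.994, -0.002]
force: [-3.3, -4.6, 12.5]
width: 0.0001
grip_force: 6.1
```

Call:
send_rows(moves=[{"offset":[0,0.005,0],"dr":[0,0,0],"fingers":0},{"offset":[0,0.005,0],"dr":[0,0,0],"fingers":0},{"offset":[0,0.005,0],"dr":[0,0,0],"fingers":0},{"offset":[0,0.005,0],"dr":[0,0,0],"fingers":0},{"offset":[0,0.005,0],"dr":[0,0,0],"fingers":0},{"offset":[0,0.005,0],"dr":[0,0,0],"fingers":0}])

```text
t: 21.62
tcp_pos: [0.5261, -0.0351, 0.1144]
eef_rot: [0.001, -0.11, 0.994, -0.002]
force: [-3.4, -5.2, 12.2]
width: -0.0003
grip_force: 6.4
```

Run:
```python
from h import *
cover()
```

```text
tip in tray mm [-1.8 39.9] [ 0.5260502  -0.03511575  0.11435739] [-3.4 -5.2 12.2]
top 0.57 cover y -20.1 99.2 x [-73.5  64.1] slide by lo/hi 19.1 25.8 z 0.0405
side 0.9 cover y -23.2 100.3 x [-73.1  67.9] slide by lo/hi 22.2 24.7 z 0.0438
```

Call:
send_rows(moves=[{"offset":[0,0.004,0],"dr":[0,0,0],"fingers":0},{"offset":[0,0.004,0],"dr":[0,0,0],"fingers":0},{"offset":[0,0.004,0],"dr":[0,0,0],"fingers":0},{"offset":[0,0.004,0],"dr":[0,0,0],"fingers":0},{"offset":[0,0.003,0],"dr":[0,0,0],"fingers":0},{"offset":[0,0.002,0],"dr":[0,0,0],"fingers":0},{"offset":[0,0.001,0],"dr":[0,0,0],"fingers":0}])

```text
t: 22.4
tcp_pos: [0.5212, -0.0134, 0.1143]
eef_rot: [0.001, -0.111, 0.994, -0.002]
force: [-3.8, -4.0, 13.4]
width: 0.0001
grip_force: 6.6
```

Call:
send_rows(moves=[{"offset":[0,0.001,0],"dr":[0,0,0],"fingers":0},{"offset":[0,0.0007,0],"dr":[0,0,0],"fingers":0},{"offset":[0,0,0],"dr":[0,0,0],"fingers":0}])

```text
t: 22.65
tcp_pos: [0.5209, -0.0118, 0.1144]
eef_rot: [0.001, -0.11, 0.994, -0.002]
force: [-3.6, -3.9, 13.4]
width: -0.0001
grip_force: 6.8
```

Run:
```python
from h import *
cover()
```

```text
tip in tray mm [-1.8 63.8] [ 0.52086315 -0.01183246  0.11435694] [-3.6 -3.9 13.4]
side 0.79 cover y 0.1 123.5 x [-72.5  62.4] slide by lo/hi -1.1 1.5 z 0.0438
```

Call:
send_rows(moves=[{"offset":[0,0.0005,0],"dr":[0,0,0],"fingers":0},{"offset":[0,0.0005,0],"dr":[0,0,0],"fingers":0},{"offset":[0,0,0],"dr":[0,0,0],"fingers":0}])

```text
t: 23.1
tcp_pos: [0.5208, -0.0116, 0.1143]
eef_rot: [0.001, -0.111, 0.994, -0.003]
force: [-4.2, -6.5, 12.4]
width: -0.0
grip_force: 6.4
```

Call:
send_rows(moves=[{"offset":[0,0.0005,0],"dr":[0,0,0],"fingers":0},{"offset":[0,0.0005,0],"dr":[0,0,0],"fingers":0},{"offset":[0,0,0],"dr":[0,0,0],"fingers":0}])

```text
t: 23.35
tcp_pos: [0.5209, -0.0108, 0.1143]
eef_rot: [0.002, -0.111, 0.994, -0.003]
force: [-2.1, -7.1, 11.1]
width: -0.0001
grip_force: 5.7
```

The lateral force has risen to 7 N, so the cover is against the end wall. Lifting off to check.

Call:
send_rows(moves=[{"offset":[0,-0.001,-0.001],"dr":[0,0,0],"fingers":0},{"offset":[0,0,-0.003],"dr":[0,0,0],"fingers":0},{"offset":[0,0,-0.02],"dr":[0,0,0],"fingers":0},{"offset":[0,0,-0.035],"dr":[0,0,0],"fingers":0},{"offset":[0,0,-0.035],"dr":[0,0,0],"fingers":0},{"offset":[0.035,0,-0.02],"dr":[0,0,0],"fingers":0},{"offset":[0.04,0,0],"dr":[0,0,0],"fingers":0},{"offset":[0.04,0,0],"dr":[0,0,0],"fingers":0},{"offset":[0,0,0],"dr":[0,0,0],"fingers":0},{"offset":[0,0,0],"dr":[0,0,0],"fingers":0}])

```text
t: 24.18
tcp_pos: [0.4036, -0.0339, 0.224]
eef_rot: [-0.001, -0.109, 0.994, 0.001]
force: [0.9, 0.5, 1.5]
width: 0.0002
grip_force: 0.0
```

Run:
```python
from h import *
cover()
f=robot.grab_frame("wrist"); g=robot.grab_frame("side")
cv2.imwrite("pics/g.png",np.vstack([cv2.resize(f["frame"],(480,300)),cv2.resize(g["frame"][180:330,220:460],(480,300))])[...,::-1])
```

```text
tip in tray mm [-121.    67.8] [ 0.40363898 -0.03390907  0.22403524] [0.9 0.5 1.5]
top 0.96 cover y 0.8 123.0 x [-69.   70.1] slide by lo/hi -1.8 2.0 z 0.0404
side 0.63 cover y -0.5 121.7 x [-73.9  67.7] slide by lo/hi -0.5 3.3 z 0.0437
```

View pics/g.png

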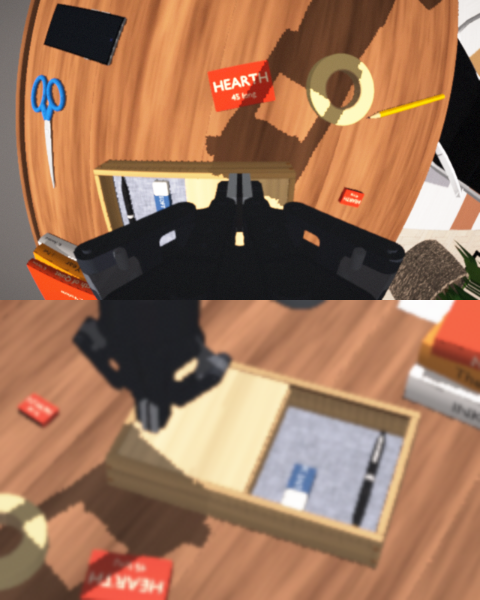

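The cover is shut against the +y end wall. The pen (370,475) and eraser (300,490) are undisturbed, and the robot is clear of everything.

```bash
python3 -c "
from bench import robot
print(robot.close_job())"
```

```text
the job is handed in; nothing more can be done
None
```

The middle-sized match box lies flat in the tray's +y bay, the cover measures shut over it to within about 2 mm, and the job was handed in at about 24 s, well under the 72 s limit.

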